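# Tip plugs from the cam-lever chute into a tray

## Robot

A 7-joint arm with a two-finger parallel gripper is mounted at the origin on a cart in front of the work surface, level with it; the furniture and walls round the work are solid. World frame = base frame: x ahead of the robot, y to its left, z up, the work surface at z = 0. Lengths are in m, angles in rad, forces in N, time in s.
With the tool pointing down it reaches from about 0.425 to 0.925 m from the base axis. Payload 6.8 kg.
Tool frame: the origin (TCP) lies at the very end of the fingers, on their centre line; the grasp point (between the pads) lies 19 mm behind it (tcp_to_grasp is the z of the grasp point in the tool frame, in m); z points along the fingers, y is the line along which they close (so a half turn about z gives the same grasp; the last joint's range is limited). The gripper opens to 85 mm and grips with 20 to 120 N. Pads are 22 mm wide; open, the fingers measure 114 mm over their backs; the gripper's body (76 mm by 85 mm) begins 54 mm behind the grasp point. The pads swing forward as they close: fully open they stand 13 mm farther back than shut.
Start: joints at [1.005, 0.477, 0.022, 1.555, -0.011, 1.109, -0.083], TCP at [0.298, -0.606, 0.231] pointing down, gripper open.
Joint ranges: [-2.96, 2.96], [-0.34, 2.1], [-1.41, 1.46], [0.24, 2.44], [-1.37, 4.51], [0.17, 1.92], [-2.96, 2.96]. Speed limits (rad/s): [2.39, 2.39, 3.14, 3.14, 3.14, 3.14, 3.14].

## Interface

Orientations are given as a unit quaternion [x, y, z, w].
In Python, from bench import observe, capture, sign_off, find_in, spot_point, tcp_to_grasp gives the robot as it stands.
- The arm moves only by the tool jog_arm, never from a script. Its argument "deltas" is a list that holds one entry, the list of rows, each a list of 6 numbers: the shift along the world's x, y, z in m, then the turn, a rotation vector about the world's x, y, z in degrees. A call has exactly 10 rows; each row is the pose to reach, as a shift and turn from the pose commanded when the call began; what a row does not reach only later rows make up. A row lasts 1/8 s, in which the tool goes at most 62.5 mm and 10.7 degrees, less where a joint would pass 70% of its speed; a pose out of reach is approached as far as the arm can. A call with a gripper value outside its range is refused whole. "grip" is the opening, from 0 (shut) to 1 (fully open), set as the call begins (left out, the last holds). The fingers move at their own pace and stop on an object; the grip force is fixed at half the most. Time passes only in rows, so rows that repeat a pose let the fingers close, or fill a call up. It gives the time, the measured TCP pose, the force, the opening and the grip force at its end, in the units of the state.
- observe(): the state, without advancing time (a new reading comes with each control period).
- capture(name): name is "scene" or "top"; returns a dict with "frame" (400x640x3 uint8, blue, green, red), "depth" (400x640 float32, m along the optical axis (not along the pixel's ray), 0 where there is no reading), "intrinsics" (3x3 intrinsics, pixels), "R" (3x3) and "t" (3): a world point X has camera coordinates R X + t. Camera axes: x right, y down, z forward; pixel columns grow to the right and rows downward; lengths in m; the calibration is good to about 2 mm. A picture is of the moment at which its call begins.
- sign_off(): hands the job in; it is judged then, once.
Trained networks look in a picture, given as the dict that the camera call returned (one of the last four; its "shot" number tells which), for a name from the list of things; names that differ only in an ending like _2 or _b are one class to them, and where a whole thing is asked for, a point or a joint stands for the part that bears it (a point fixed in the world has none). Each returns a list of dicts, best first, with "score" (0 to 1); they miss things now and then, are a little off and sometimes report something else, mostly with a low value. They report only what shows in the picture. A call takes as long as a camera call. They do not tell look-alikes from the thing itself.
- find_in(picture, thing): "xy" ([column, row] in pixels, amid what is visible of it).
- spot_point(picture, thing): "xy" ([column, row] in pixels: a listed point, or the origin of a listed thing).
The state is a dict: "time": time; "qpos": joint angles; "joint_vel": joint speeds; "joint_efforts": joint torques, N m; "eef_pos": TCP position; "orientation": TCP orientation; "force": force on the tool from outside, world axes, zero at the start; "wrist_torque": the same for the moment, N m; "finger_gap": finger opening in m; "grip_force": force on a finger pad.
Only numpy, scipy, OpenCV 4.12 (cv2) and the standard library are available. Lean on these libraries where they do the work, as an engineer would, in place of code of your own. Each camera call takes 0.05 s, during which the arm holds its last target. There are 200 camera calls.

## Task

Set the sheet-steel tray on the bench close under the lip of the tipping chute, with its wooden grip board on the side away from the chute. Then swing the cam lever up and over to the point where the chute is raised highest, so that all three brass plugs slide off into the tray, and finish while still holding the lever at that highest point. Leave the tape roll where it lies.

Things in the scene. Friction and masses are not known exactly. Their poses are not given: they have to be found in the camera images.
- tip_stand: Fixed stand (green base plate, steel posts) carrying chute and cam lever. Origin on the bench straight below the chute's hinge; x points along the chute from its lip to its closed rear, y to the lever's side, z up. Base plate x -10 to 135 mm, y +-52 mm, 12 mm high; hinge posts x +-11, y +-41 mm, 96 mm high. Place for the tray: centre near x = -70 mm, y = 0, its wall then 20 mm in under the lip.
- chute_lip (a point): Middle of the open lip edge of the chute, an aluminium channel 213 mm long, 44 mm wide inside, walls 24 mm high, hinged 35 mm behind this point (stand x = 0, z = 85 mm). It is level at the start, plugs standing in it, its underside 85 mm above the bench. As its rear rises, plugs slide from 15 to 23 degrees on; highest slope 32 degrees, the lip then 66 mm above the bench.
- cam_lever (a joint): Angle (rad) of the lever on a shaft along the stand's y at x = 100, z = 65 mm; its cam lifts the chute. 0: at rest, lying towards the stand's +x, 0.18 rad above level. Grows as it swings up, over the top and towards the lip. Highest lift at 1.95 (square to the chute floor, 32 degrees past upright); beyond, the chute sinks; stop 2.3. A spring (up to 0.4 N m) returns it to 0 when let go.
- lever_grip (a point): Middle of the lever's grip, a black round bar 16 mm thick, 66 mm long, parallel to the stand's y axis, its outer end free; 100 mm from the shaft, at y = 92 mm in the stand's frame; 83 mm above the bench at rest, 150 mm at the highest lift. A gripper can keep its orientation: the round bar turns between the fingers.
- tray: Loose open sheet-steel tray, 110 mm (x) by 100 mm (y), rim 45 mm high, walls 3 mm, about 0.35 kg; origin at the centre of its underside, z up. On its -x end an upright wooden grip board, 12 mm thick (x -55 to -43 mm), 64 mm wide, top 82 mm above the underside; grip it from above across its thickness. In place, its x axis points as the stand's x axis.
- plug_1: Brass plug, round flange 25 mm wide with a square head, 23 mm high, 45 g; origin at the centre of its flange's underside. Starts in the chute.
- plug_2: Brass plug like plug_1.
- plug_3: Brass plug like plug_1.
- tape_roll: Roll of tape lying flat on the bench, 77 mm across, 19 mm high; a bystander. Origin at the centre of its underside.
Things that resemble listed ones, but are neither listed nor needed, are in the scene too. What is shaped like the plug_3 but pink is not meant.

How it is judged:
On the way:
1. the tray stands still on the bench under the chute's lip while the lever is still at rest (x of tray in the frame of tip_stand between -0.086 and -0.05 m and y of tray in the frame of tip_stand between -0.025 and 0.025 m and height (world z) of tray below 0.006 m and angle between tray's own z axis and vertical below 0.08 rad and linear speed of tray below 0.03 m/s and value of joint cam_lever below 0.2 rad), for 0.2 s.
At the end, for the whole second after the job is handed in: The lever is held by the gripper (contact over 1 N) within 0.16 rad of its highest-lift angle of 1.95 rad, and all three plugs lie inside the tray, which stands flat on the bench (value of joint cam_lever between 1.79 and 2.11 rad and contact force between the fingers and cam_lever above 1 N and height (world z) of tray below 0.006 m and angle between tray's own z axis and vertical below 0.08 rad and x of plug_1 in the frame of tray between -0.055 and 0.055 m and y of plug_1 in the frame of tray between -0.05 and 0.05 m and z of plug_1 in the frame of tray between -0.002 and 0.06 m and x of plug_2 in the frame of tray between -0.055 and 0.055 m and y of plug_2 in the frame of tray between -0.05 and 0.05 m and z of plug_2 in the frame of tray between -0.002 and 0.06 m and x of plug_3 in the frame of tray between -0.055 and 0.055 m and y of plug_3 in the frame of tray between -0.05 and 0.05 m and z of plug_3 in the frame of tray between -0.002 and 0.06 m); the arm keeps its last pose, push and grip.
It fails at once if the tape roll was pushed away (more than 30 mm) (distance of tape_roll from where it was at the start of the episode above 0.03 m).
It also fails if it takes over 54 s, if anything falls off the work surface, if the arm or the gripper's body presses on something with over 40 N, if the wrist force passes 120 N, or if a joint passes its speed limit or range.

## Working session

There is one attempt and no reset: what is moved stays moved. The work goes in short steps, Python scripts to look and compute and a tool call to move; the robot and the scene stay as the last step left them, time stands still between calls to the robot, and variables do not carry over. Pictures are saved under pics/ and viewed, at most 10 in all, crops included, and the job is handed in when it is done.

Besides the shell and the picture viewer there is one more tool, called after "Emit:" as a command line: name --argument value ..., lists and objects as JSON in quotes. jog_arm: Moves the arm, as the interface text tells. Its arguments: {"type":"object","properties":{"deltas":{"type":"array","items":{"type":"array","items":{"type":"array","items":{"type":"number"}}}},"grip":{"type":"number"}},"required":["deltas"]}

```bash
mkdir -p pics
cat > h.py <<'E'
import numpy as np, cv2
from bench import *
def world(p,xy,r=1):
    c,w=int(round(xy[0])),int(round(xy[1]))
    d=p["depth"][max(w-r,0):w+r+1,max(c-r,0):c+r+1]; d=d[d>0]
    if len(d)==0: return None
    z=np.median(d); K=p["intrinsics"]
    X=z*np.linalg.inv(K)@np.array([xy[0],xy[1],1.])
    return p["R"].T@(X-p["t"])
def atz(p,xy,z):
    K=p["intrinsics"];d=p["R"].T@np.linalg.inv(K)@np.array([xy[0],xy[1],1.]);o=-p["R"].T@p["t"]
    return o+d*(z-o[2])/d[2]
E
python3 - <<'E'
from h import *
np.set_printoptions(precision=3,suppress=True)
s=observe();print({k:s[k] for k in("time","eef_pos","orientation","finger_gap")},tcp_to_grasp)
for n in("scene","top"):
    p=capture(n);cv2.imwrite(f"pics/{n}0.png",p["frame"])
    for t in("tip_stand","chute_lip","lever_grip","cam_lever","tray","plug_1","tape_roll"):
        for f in(find_in,spot_point):
            try:
                for r in f(p,t)[:5]: print(n,t,f.__name__,np.round(r["xy"]),round(r["score"],2),world(p,r["xy"]))
            except Exception as e: print(n,t,f.__name__,e)
E
```

```text
{'time': 0.0, 'eef_pos': array([ 0.298, -0.605,  0.23 ]), 'orientation': array([ 0.974,  0.227, -0.   , -0.001]), 'finger_gap': 0.0850959219897402} -0.0187
scene tip_stand call [294. 226.] 0.55 [0.544 0.102 0.069]
scene tip_stand call [346. 240.] 0.25 [0.431 0.068 0.021]
scene tip_stand call [297. 223.] 0.57 [0.538 0.097 0.074]
scene chute_lip call [290. 215.] 0.85 [0.555 0.095 0.091]
scene chute_lip call [291. 210.] 0.29 [0.554 0.086 0.098]
scene chute_lip call [301. 187.] 0.74 [ 0.561 -0.031  0.093]
scene lever_grip call [309. 245.] 0.92 [0.491 0.19  0.092]
scene lever_grip call [321. 250.] 0.74 [0.465 0.196 0.088]
scene cam_lever call [312. 249.] 0.88 [0.483 0.197 0.089]
scene cam_lever call it knows: chute_lip, lever_grip, plug, tape_roll, tip_stand, tray
scene tray call [355. 183.] 0.67 [ 0.44  -0.194  0.027]
scene tray call [353. 198.] 0.8 [0.396 0.37  0.32 ]
scene tray call [288. 201.] 0.5 [0.57  0.051 0.099]
scene plug_1 call [291. 199.] 0.49 [0.565 0.045 0.102]
scene plug_1 call [289. 210.] 0.43 [0.558 0.091 0.1  ]
scene plug_1 call [298. 223.] 0.74 [0.537 0.097 0.073]
scene
[... 920 characters left out ...]
 tray
top tray call [409. 239.] 0.85 [ 0.429 -0.157  0.004]
top tray call [402. 236.] 0.75 [ 0.436 -0.144  0.006]
top plug_1 call [226. 195.] 0.67 [0.506 0.185 0.086]
top plug_1 call [254. 163.] 0.65 [0.561 0.132 0.115]
top plug_1 call [282. 162.] 0.59 [0.563 0.085 0.113]
top plug_1 call [311. 157.] 0.46 [0.572 0.033 0.112]
top plug_1 call [263. 224.] 0.42 [0.454 0.127 0.013]
top plug_1 call [255. 161.] 0.71 [0.564 0.131 0.113]
top plug_1 call [263. 222.] 0.64 [0.459 0.125 0.025]
top plug_1 call [309. 158.] 0.6 [0.571 0.036 0.113]
top plug_1 call [281. 162.] 0.48 [0.563 0.085 0.113]
top tape_roll call [298. 247.] 0.86 [0.411 0.057 0.02 ]
top tape_roll call [303. 234.] 0.6 [0.435 0.049 0.001]
```

View pics/top0.png

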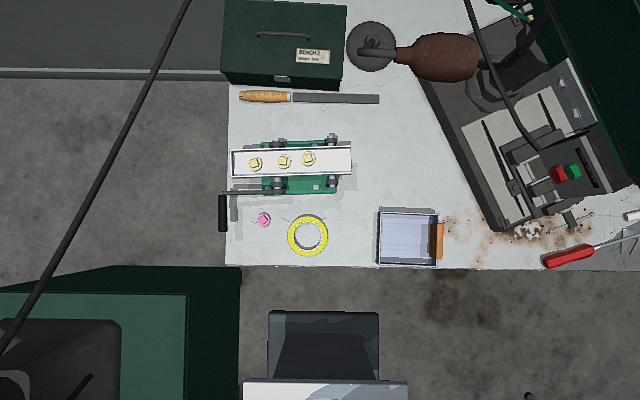

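View pics/scene0.png

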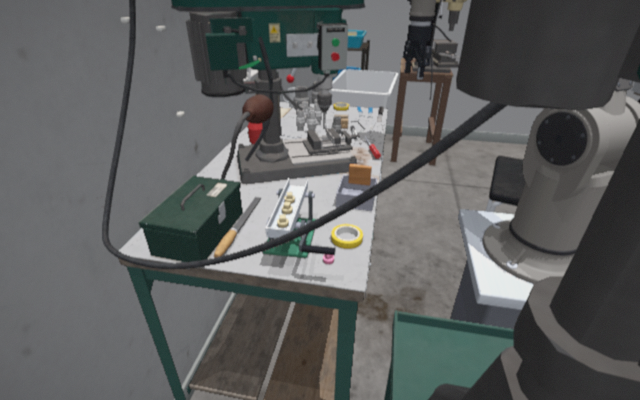

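The top view shows the chute with its lip at (349,160) and rear at (232,163), running along world +y. The lever grip is at (222,212), on the robot's side. The tray is at (408,238) with its board on the right at (436,240), so it's already oriented about right. The tape is at (308,235), and the pink decoy at (264,219).

Run:
```python
from h import *
np.set_printoptions(precision=4,suppress=True)
p=capture("top");K=p["intrinsics"];d=p["depth"]
v,u=np.mgrid[0:400,0:640]
X=np.stack([(u-K[0,2])/K[0,0]*d,(v-K[1,2])/K[1,1]*d,d],-1).reshape(-1,3)
W=((X-p["t"])@p["R"]).reshape(400,640,3)
W[d==0]=9
print("cam",-p["R"].T@p["t"])
def rect(name,u0,u1,v0,v1,z0,z1):
    A=W[v0:v1,u0:u1].reshape(-1,3);A=A[(A[:,2]>z0)&(A[:,2]<z1)]
    (c,s,a)=cv2.minAreaRect((A[:,:2]*1000).astype(np.float32))
    print(name,len(A),np.round(c,1),np.round(s,1),round(a,2),"medz",np.median(A[:,2]),"mean",A.mean(0)); return A
rect("chute rim",225,360,140,185,.1,.116)
rect("chute floor",225,360,140,185,.080,.096)
rect("tray rim",370,450,200,275,.036,.052)
rect("tray board",370,450,200,275,.072,.09)
rect("tray all",370,450,200,275,.036,.09)
rect("lever grip",214,230,192,235,.06,.1)
rect("tape",280,335,208,265,.012,.025)
rect("stand",225,360,130,200,.006,.016)
for uv in((378,208),(378,265),(437,208),(437,266)):print(uv,atz(p,uv,.045)[:2])
for uv in((352,147),(351,174),(232,150),(232,177)):print(uv,atz(p,uv,.111)[:2])
for n,(a,b,c,e) in dict(tray=(360,460,195,280),chute=(215,365,130,240)).items():
    cv2.imwrite(f"pics/{n}1.png",cv2.resize(p["frame"][c:e,a:b],None,fx=5,fy=5,interpolation=2))
```

```text
cam [0.4561 0.0142 0.9799]
chute rim 1085 [565.6  69.9] [ 50.8 212. ] 2.7 medz 0.10958495536116328 mean [0.5656 0.0823 0.1081]
chute floor 2498 [564.7  68.6] [ 79.3 210. ] 1.92 medz 0.0909139052140088 mean [0.5662 0.0628 0.0909]
tray rim 437 [ 430.7 -148.7] [110.9 100. ] 88.37 medz 0.04571760635612533 mean [ 0.4288 -0.1465  0.045 ]
tray board 276 [ 429.5 -197.6] [13.1 63. ] 88.67 medz 0.08291598502630768 mean [ 0.4294 -0.1963  0.0822]
tray all 798 [ 430.6 -148.7] [111. 100.] 88.28 medz 0.048597866233313594 mean [ 0.429  -0.1686  0.0596]
lever grip 354 [476.2 191.1] [19.4 70.6] 86.24 medz 0.091114019787045 mean [0.4755 0.1908 0.0908]
tape 646 [433.6  41.1] [74.8 73.1] 0.69 medz 0.020409215337943473 mean [0.4333 0.0413 0.0203]
stand 1084 [570.9  68.6] [135.2 255.3] 1.29 medz 0.01349464197167569 mean [0.5499 0.0567 0.0132]
(378, 208) [ 0.4875 -0.0918]
(378, 265) [ 0.3813 -0.0928]
(437, 208) [ 0.489  -0.2021]
(437, 266) [ 0.3811 -0.2025]
(352, 147) [ 0.5914 -0.0379]
(351, 174) [ 0.544  -0.0367]
(232, 150) [0.5833 0.1721]
(232, 177) [0.5358 0.171 ]
```

View pics/tray1.png

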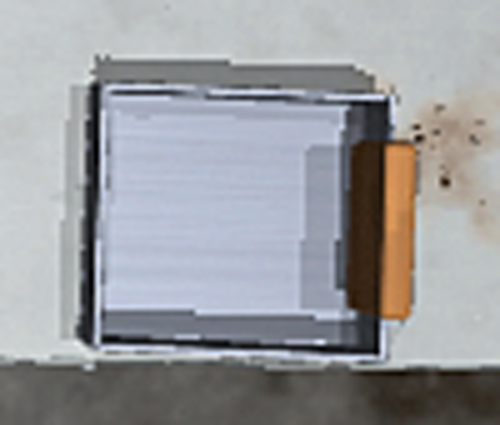

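View pics/chute1.png

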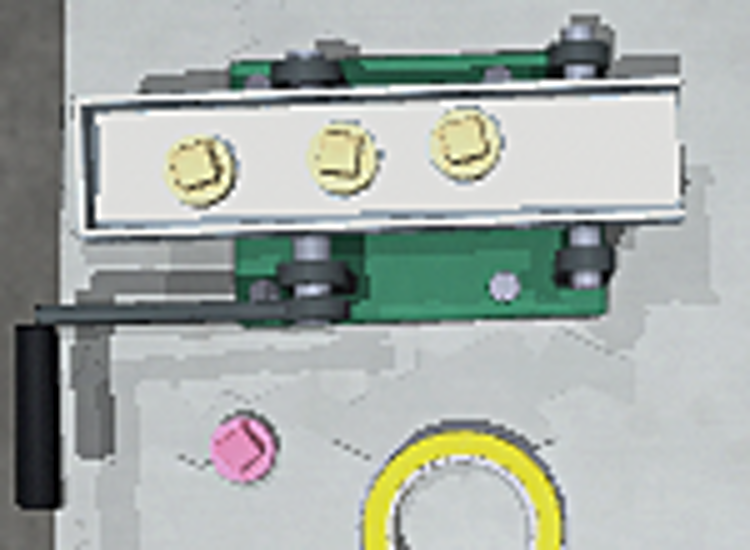

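The tray crop shows the board on the outer -y end, at yaw 88.3° against the chute's roughly 92.5°. All the sizes match the given ones. I'll go above the board first.

Emit:
jog_arm --deltas '[[[0.015,0.045,0,0,0,-4],[0.03,0.09,0,0,0,-8],[0.045,0.14,0,0,0,-12],[0.06,0.19,0,0,0,-16],[0.075,0.24,0,0,0,-20],[0.09,0.285,0,0,0,-24],[0.105,0.33,0,0,0,-28],[0.12,0.375,-0.02,0,0,-28],[0.131,0.407,-0.05,0,0,-28],[0.131,0.407,-0.07,0,0,-28]]]' --grip 1

```text
time: 2.7
eef_pos: [0.4302, -0.1954, 0.1606]
orientation: [1.0, -0.013, 0.0, -0.0]
force: [0.0, -1.4, -0.4]
finger_gap: 0.0851
grip_force: 0.0
```

Emit:
jog_arm --deltas '[[[0,0,-0.02,0,0,0],[0,0,-0.045,0,0,0],[0,0,-0.07,0,0,0],[0,0,-0.09,0,0,0],[0,0,-0.105,0,0,0],[0,0,-0.114,0,0,0],[0,0,-0.114,0,0,0],[0,0,-0.114,0,0,0],[0,0,-0.114,0,0,0],[0,0,-0.114,0,0,0]]]'

```text
time: 3.95
eef_pos: [0.4296, -0.1987, 0.0477]
orientation: [1.0, -0.016, 0.0, 0.0]
force: [-0.3, -0.5, 0.1]
finger_gap: 0.0852
grip_force: 0.0
```

Emit:
jog_arm --deltas '[[[0,0,0,0,0,0],[0,0,0,0,0,0],[0,0,0,0,0,0],[0,0,0,0,0,0],[0,0,0,0,0,0],[0,0,0,0,0,0],[0,0,0,0,0,0],[0,0,0,0,0,0],[0,0,0,0,0,0],[0,0,0,0,0,0]]]' --grip 0

```text
time: 5.2
eef_pos: [0.4295, -0.1987, 0.0474]
orientation: [1.0, -0.016, 0.0, 0.0]
force: [-1.1, -1.9, 4.7]
finger_gap: 0.0114
grip_force: 59.4
```

Emit:
jog_arm --deltas '[[[0,0,0.01,0,0,0],[0,0,0.02,0,0,0],[0.02,0,0.022,0,0,1],[0.045,0,0.022,0,0,2],[0.075,0.01,0.022,0,0,3],[0.105,0.025,0.022,0,0,4],[0.13,0.045,0.022,0,0,4],[0.145,0.062,0.022,0,0,4],[0.145,0.075,0.022,0,0,4],[0.145,0.075,0.022,0,0,4]]]'

```text
time: 6.45
eef_pos: [0.5731, -0.1223, 0.0691]
orientation: [1.0, 0.02, -0.001, -0.0]
force: [-0.5, -0.4, -2.3]
finger_gap: 0.0113
grip_force: 58.7
```

Emit:
jog_arm --deltas '[[[0,0,0,0,0,0],[0,0,-0.005,0,0,0],[0,0,-0.01,0,0,0],[0,0,-0.014,0,0,0],[0,0,-0.017,0,0,0],[0,0,-0.02,0,0,0],[0,0,-0.022,0,0,0],[0,0,-0.022,0,0,0],[0,0,-0.022,0,0,0],[0,0,-0.022,0,0,0]]]'

```text
time: 7.7
eef_pos: [0.5745, -0.1235, 0.0475]
orientation: [1.0, 0.019, 0.0, 0.0]
force: [-1.1, 1.1, 0.5]
finger_gap: 0.0112
grip_force: 59.1
```

```bash
cat > m.py <<'E'
from h import *
np.set_printoptions(precision=4,suppress=True)
p=capture("top");K=p["intrinsics"];d=p["depth"]
v,u=np.mgrid[0:400,0:640]
X=np.stack([(u-K[0,2])/K[0,0]*d,(v-K[1,2])/K[1,1]*d,d],-1).reshape(-1,3)
W=(X-p["t"])@p["R"]
A=W[(d.ravel()>0)&(W[:,2]>.036)&(W[:,2]<.052)&(W[:,1]>-.2)&(W[:,1]<-.04)&(W[:,0]>.5)&(W[:,0]<.65)]
print("tray rim, y<-.04",len(A),A.min(0),A.max(0),cv2.minAreaRect((A[:,:2]*1000).astype(np.float32)))
E
python3 m.py
python3 - <<'E'
from h import *
p=capture("top");cv2.imwrite("pics/p2.png",cv2.resize(p["frame"][100:280,200:480],None,fx=2.8,fy=2.8))
E
```

```text
tray rim, y<-.04 223 [ 0.5222 -0.129   0.0361] [ 0.6234 -0.0403  0.0519] ((572.8515625, -83.93051147460938), (100.15316772460938, 88.60452270507812), 1.250049114227295)
```

View pics/p2.png

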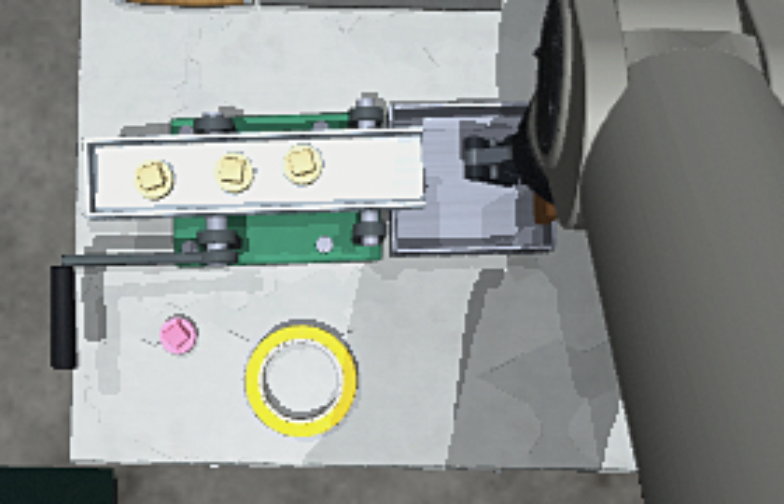

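The picture shows the tray squarely under the lip, just clear of the base plate (edge at (390,180) in the crop). The tape and lever haven't moved. I'll release and go over to the lever.

Emit:
jog_arm --deltas '[[[0,0,0,0,0,0],[0,0,0,0,0,0],[0,0,0,0,0,0],[0,0,0,0,0,0],[0,0,0,0,0,0],[0,0,0.02,0,0,0],[0,0,0.05,0,0,0],[0,0,0.09,0,0,0],[0,0,0.13,0,0,0],[0,0,0.16,0,0,0]]]' --grip 1

```text
time: 9.05
eef_pos: [0.5747, -0.1236, 0.2093]
orientation: [1.0, 0.019, 0.001, 0.0]
force: [-0.6, -0.2, 0.8]
finger_gap: 0.0852
grip_force: 0.0
```

Emit:
jog_arm --deltas '[[[-0.03,0,0.01,0,0,0],[-0.07,0.01,0.01,0,0,0],[-0.1,0.04,0.01,0,0,0],[-0.108,0.08,0.01,0,0,0],[-0.108,0.13,0.01,0,0,0],[-0.108,0.18,0.01,0,0,0],[-0.108,0.23,0.01,0,0,0],[-0.108,0.28,0.01,0,0,0],[-0.108,0.316,0,0,0,0],[-0.108,0.316,-0.02,0,0,0]]]'

```text
time: 10.3
eef_pos: [0.4664, 0.1966, 0.1879]
orientation: [1.0, 0.022, 0.001, -0.001]
force: [-0.2, -0.8, -0.5]
finger_gap: 0.0855
grip_force: 0.0
```

```bash
sed -i 's/-.04)&/-.0)\&/' m.py; python3 m.py
python3 - <<'E'
from h import *
print(observe()["eef_pos"])
p=capture("top");cv2.imwrite("pics/p3.png",cv2.resize(p["frame"][100:280,200:480],None,fx=2.8,fy=2.8))
E
```

```text
tray rim, y<-.04 369 [ 0.5205 -0.1292  0.036 ] [ 0.6236 -0.011   0.0519] ((572.4937133789062, -68.65560913085938), (100.66268920898438, 118.47942352294922), 2.0777904987335205)
[0.46483843 0.19368645 0.18473122]
```

View pics/p3.png

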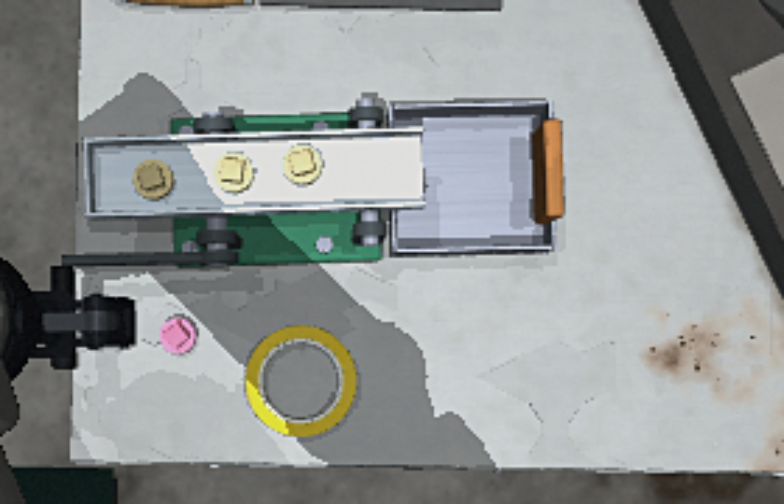

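The tray stands in place, free of the gripper, and the lever is untouched. I'll descend over the lever grip and close.

Emit:
jog_arm --deltas '[[[0,0,-0.02,0,0,0],[0,0,-0.045,0,0,0],[0,0,-0.07,0,0,0],[0,0,-0.09,0,0,0],[0,0,-0.11,0,0,0],[0,0,-0.12,0,0,0],[0,0,-0.12,0,0,0],[0,0,-0.12,0,0,0],[0,0,-0.12,0,0,0],[0,0,-0.12,0,0,0]]]'

```text
time: 11.65
eef_pos: [0.4666, 0.1926, 0.0678]
orientation: [1.0, 0.019, 0.0, -0.0]
force: [-0.6, 0.5, 0.4]
finger_gap: 0.0854
grip_force: 0.0
```

Emit:
jog_arm --deltas '[[[0,0,0,0,0,0],[0,0,0,0,0,0],[0,0,0,0,0,0],[0,0,0,0,0,0],[0,0,0,0,0,0],[0,0,0,0,0,0],[0,0,0,0,0,0],[0,0,0,0,0,0],[0,0,0,0,0,0],[0,0,0,0,0,0]]]' --grip 0

```text
time: 12.9
eef_pos: [0.4664, 0.1902, 0.0671]
orientation: [1.0, 0.019, -0.0, 0.001]
force: [0.4, -5.6, 2.3]
finger_gap: 0.0136
grip_force: 58.4
```

Run:
```python
import numpy as np
ex=np.array([-.041,.999])
for a in np.r_[np.arange(0,1.95,.13),1.95]:
    t=a+.18;r=.1*(np.cos(t)-np.cos(.18));print(round(a,2),np.round([*(r*ex),.1*(np.sin(t)-np.sin(.18))],3))
```

```text
0.0 [-0.  0.  0.]
0.13 [ 0.    -0.003  0.013]
0.26 [ 0.    -0.008  0.025]
0.39 [ 0.001 -0.014  0.036]
0.52 [ 0.001 -0.022  0.047]
0.65 [ 0.001 -0.031  0.056]
0.78 [ 0.002 -0.041  0.064]
0.91 [ 0.002 -0.052  0.071]
1.04 [ 0.003 -0.064  0.076]
1.17 [ 0.003 -0.076  0.08 ]
1.3 [ 0.004 -0.089  0.082]
1.43 [ 0.004 -0.102  0.082]
1.56 [ 0.005 -0.115  0.081]
1.69 [ 0.005 -0.128  0.078]
1.82 [ 0.006 -0.14   0.073]
1.95 [ 0.006 -0.151  0.067]
```

Gripped. Now along the arc, slowly.

Emit:
jog_arm --deltas '[[[0,-0.003,0.005,0,0,0],[0,-0.005,0.01,0,0,0],[0,-0.006,0.015,0,0,0],[0,-0.008,0.02,0,0,0],[0,-0.011,0.025,0,0,0],[0,-0.014,0.031,0,0,0],[0,-0.017,0.036,0,0,0],[0.001,-0.021,0.042,0,0,0],[0.001,-0.025,0.047,0,0,0],[0.001,-0.025,0.047,0,0,0]]]'

```text
time: 14.15
eef_pos: [0.4673, 0.1699, 0.1158]
orientation: [1.0, 0.02, 0.001, -0.001]
force: [-2.1, 7.1, 2.8]
finger_gap: 0.0137
grip_force: 58.9
```

Emit:
jog_arm --deltas '[[[0,-0.004,0.004,0,0,0],[0,-0.009,0.009,0,0,0],[0,-0.014,0.013,0,0,0],[0.001,-0.019,0.017,0,0,0],[0.001,-0.024,0.021,0,0,0],[0.001,-0.03,0.024,0,0,0],[0.001,-0.036,0.027,0,0,0],[0.002,-0.042,0.029,0,0,0],[0.002,-0.042,0.029,0,0,0],[0.002,-0.042,0.029,0,0,0]]]'

```text
time: 15.4
eef_pos: [0.4693, 0.1338, 0.1472]
orientation: [1.0, 0.022, 0.002, -0.005]
force: [-10.9, 18.3, 21.6]
finger_gap: 0.0137
grip_force: 59.1
```

Emit:
jog_arm --deltas '[[[0,-0.003,0.003,0,0,0],[0,-0.007,0.005,0,0,0],[0,-0.012,0.007,0,0,0],[0,-0.017,0.008,0,0,0],[0,-0.022,0.009,0,0,0],[0.001,-0.027,0.01,0,0,0],[0.001,-0.032,0.01,0,0,0],[0.001,-0.038,0.01,0,0,0],[0.001,-0.038,0.01,0,0,0],[0.001,-0.038,0.01,0,0,0]]]'

```text
time: 16.65
eef_pos: [0.4724, 0.0898, 0.1563]
orientation: [1.0, 0.019, 0.003, -0.002]
force: [-0.7, 4.7, 12.0]
finger_gap: 0.0131
grip_force: 62.3
```

```bash
cat > c.py <<'E'
from h import *
np.set_printoptions(precision=4,suppress=True)
s=observe();print(s["eef_pos"],s["force"],s["finger_gap"])
p=capture("top");K=p["intrinsics"];d=p["depth"]
v,u=np.mgrid[0:400,0:640]
X=np.stack([(u-K[0,2])/K[0,0]*d,(v-K[1,2])/K[1,1]*d,d],-1).reshape(-1,3)
W=(X-p["t"])@p["R"]
# chute floor/plug-free strip: median of lowest heights per y bin
for y in np.arange(-.03,.18,.02):
    m=(d.ravel()>0)&(abs(W[:,1]-y)<.005)&(abs(W[:,0]-(.5687-.041*y))<.018)&(W[:,2]>.06)&(W[:,2]<.3)
    if m.sum()>5: print(round(y,3),np.percentile(W[m,2],[20,50]))
cv2.imwrite("pics/top_%d.png"%(100*s["time"]),cv2.resize(p["frame"][100:280,200:480],None,fx=2.8,fy=2.8))
E
python3 c.py
```

```text
[0.4724 0.0898 0.1563] [-0.6507  4.7003 11.9718] 0.01314245562901278
-0.03 [0.0752 0.0766]
-0.01 [0.0852 0.0869]
0.01 [0.0951 0.0972]
0.03 [0.1059 0.1078]
0.05 [0.1164 0.1179]
0.07 [0.1265 0.1283]
0.09 [0.1368 0.1383]
0.11 [0.1474 0.1481]
0.13 [0.1581 0.16  ]
0.15 [0.172 0.179]
```

The chute slope is 27.4°, so I continue to the highest point.

Emit:
jog_arm --deltas '[[[0,-0.006,-0.001,0,0,0],[0,-0.012,-0.002,0,0,0],[0,-0.019,-0.004,0,0,0],[0.001,-0.026,-0.006,0,0,0],[0.001,-0.033,-0.009,0,0,0],[0.001,-0.039,-0.012,0,0,0],[0.001,-0.044,-0.015,0,0,0],[0.002,-0.049,-0.018,0,0,0],[0.002,-0.049,-0.018,0,0,0],[0.002,-0.049,-0.018,0,0,0]]]'

```text
time: 17.95
eef_pos: [0.4735, 0.0381, 0.1371]
orientation: [1.0, 0.02, 0.001, 0.001]
force: [1.3, -1.5, 6.7]
finger_gap: 0.014
grip_force: 67.8
```

```bash
python3 c.py; ls pics; mv pics/top_1[78]*.png pics/end.png
python3 - <<'E'
from h import *
p=capture("scene")
for n in ("scene","top"):
    p=capture(n)
    for r in find_in(p,"plug_1")[:6]: print(n,np.round(r["xy"]),round(r["score"],2),world(p,r["xy"]))
    for r in spot_point(p,"lever_grip")[:2]: print(n,"grip",np.round(r["xy"]),round(r["score"],2),world(p,r["xy"]))
E
```

```text
[0.4735 0.0381 0.1371] [ 1.3359 -1.4506  6.669 ] 0.013977053524635187
-0.03 [0.0724 0.0745]
-0.01 [0.0842 0.0863]
0.01 [0.0951 0.0966]
0.03 [0.1091 0.1112]
0.05 [0.1218 0.1239]
0.07 [0.1341 0.1364]
0.09 [0.1467 0.1489]
0.11 [0.1589 0.1615]
0.13 [0.172  0.1739]
0.15 [0.1833 0.1847]
chute1.png
p2.png
p3.png
scene0.png
top0.png
top_1664.png
top_1795.png
tray1.png
top [375. 159.] 0.54 [ 0.57974997 -0.08497887  0.0449049 ]
top [278. 156.] 0.24 [0.56908547 0.08761553 0.14705927]
```

View pics/end.png

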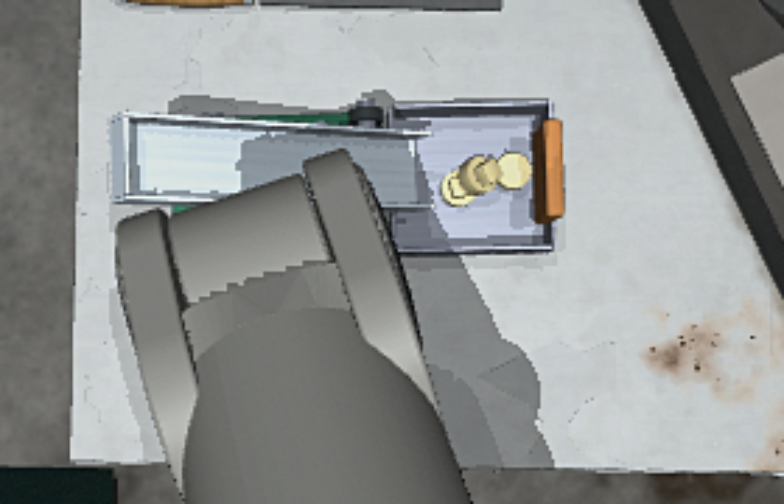

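All three plugs lie in the tray around (485,175) in the crop, and the chute is empty. The slope is 32°, and the grip position gives a lever angle of about 1.95. I'm handing in.

```bash
python3 -c "
from bench import *
print(sign_off())"
```

```text
the job is handed in; nothing more can be done
None
```

I handed the job in with the tray standing under the chute's lip, all three plugs in it and the gripper holding the lever at about 1.95 rad (chute slope 32°); the tape roll was untouched when last seen, but the arm hid it in the final picture.

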